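# Lock the strap splitter's height adjuster

## Task

Lock the strap splitter's blade-height adjuster without losing its setting. First put the holding key fully down over the barrel's flat tang, its arm beside the stop post so that the post keeps it from turning clockwise; then turn the knurled lock ring clockwise until it is firmly tight on its seat (about 1.4 N m of torque), without wrenching it (stay under 2 N m). Leave the key on the barrel, and leave everything else on the bench where it is.

Things in the scene. Friction and masses are not known exactly. Their poses are not given: they have to be found in the camera images.
- key_eye (a point): Holding key: loose flat aluminium bar, 12 mm thick, about 180 g, lying on the bench, fin up. One end is an eye 28 x 46.5 mm with an oblong slot right through (16 mm along the key's x, 34.5 mm along its y); from it an arm 16 mm wide runs along the key's -y to 145 mm from the slot's centre. This point: centre of the slot at the underside. z up.
- key_grip (a point): Grip point on the key's upright fin: fin 12 mm thick (along the key's x), 36 mm long (along y), top 52 mm above the key's underside. The point is on its middle plane, 125 mm from the slot's centre along the key's -y, 36 mm above the underside (24 mm above the bar's upper face). Same axes as the key.
- barrel_shoulder (a point): Upright steel barrel of the strap splitter (grey bench machine, fixed). Point: on its axis, on the round shoulder (radius 20 mm) where the key rests. Above stands a flat tang, 14 mm along the barrel's x, 32 mm along its y, 16 mm high, its tip stepping in 2 mm a side at 16 and 20 mm, ending at 23 mm. z up. Key fitted right: arm along the barrel's -y, key's axes parallel to the barrel's.
- ring_mid (a point): Knurled steel lock ring round the barrel, below the shoulder: 60 mm diameter, 22 mm high. Point: on its axis, half-way up, 16 mm below the shoulder; the housing's flat top is 24 mm below it. Tightened clockwise seen from above; fingers do not slip on the knurling.
- stop_top (a point): Top centre of the fixed steel stop post, 12 mm diameter, 98 mm out from the barrel's axis towards the barrel's -y, top 25 mm above the shoulder. It stands on a flat rest, level with the shoulder, for the key's arm. The fitted arm passes 2 to 12 mm from the post, which lies on the barrel's -x side of it and stops arm and barrel turning clockwise.
- lock_ring (a joint): Angle of the ring on the barrel's thread, rad: 0 on its seat, negative when loose (0.5 to 1.1 rad to go), grows clockwise seen from above. It drags with about 0.3 N m; at the seat the torque rises steeply within a few hundredths of a radian, so tightness must be felt. It does not visibly rise or fall.
- barrel (a joint): Angle of the barrel in the housing, rad: 0 at the setting to be kept, grows clockwise seen from above. It turns at only 0.08 N m, so the ring carries it round unless the key holds it; with the key against the post it has 0.05 to 0.25 rad of play.
- wax_tin_mid (a point): Bystander: brass wax tin, 64 mm diameter, 45 mm high; a point at its middle.
- slicker_mid (a point): Bystander: dark turned wood edge slicker, 100 mm tall, standing; a point at its middle.
- mug_mid (a point): Bystander: white mug, 80 mm diameter, 90 mm high; a point at its middle.
- rivet_tray_mid (a point): Bystander: plywood rivet tray, 110 x 150 x 30 mm; a point at its middle.
- mallet_mid (a point): Bystander: wooden mallet lying down; a point at its middle.
- awl_mid (a point): Bystander: wood-handled awl lying down; a point at its middle.
- rule_mid (a point): Bystander: steel rule 300 x 40 x 4 mm lying flat, long side along its y; a point at its middle.

How it is judged (in metres and radians):
On the way, in this order (a step that is already met when the one before it is completed fails the run):
1. the key is fully down on the barrel's shoulder, arm on the stop post's side, while the ring is still loose (horizontal distance between key_eye and barrel_shoulder below 0.004 m and z of key_eye in the frame of barrel_shoulder between -0.003 and 0.003 m and angle between key_eye's own z axis and vertical below 0.08 rad and y of key_grip in the frame of barrel_shoulder below -0.1 m and value of joint lock_ring below -0.25 rad), for 0.2 s.
2. the ring is turned onto its seat and nipped tight, the key's arm bearing on the stop post with over 9 N (0.9 N m) (value of joint lock_ring above -0.04 rad and contact force between key and stop_post above 9 N), for 0.1 s.
At the end, for the whole second after the job is handed in: The ring is on its seat (within 0.06 rad), the barrel within 0.32 rad of its setting, and the key lies at rest on the barrel: slot within 4 mm of the axis, underside within 3 mm of the shoulder, level within 0.08 rad, arm towards the barrel's -y (horizontal distance between key_eye and barrel_shoulder below 0.004 m and z of key_eye in the frame of barrel_shoulder between -0.003 and 0.003 m and angle between key_eye's own z axis and vertical below 0.08 rad and y of key_grip in the frame of barrel_shoulder below -0.1 m and value of joint lock_ring above -0.06 rad and value of joint barrel between -0.32 and 0.32 rad and linear speed of key below 0.02 m/s); the robot touches nothing.
It fails at once if the ring is overtightened: the key's arm bears on the stop post with more than 20 N (2.0 N m) (contact force between key and stop_post above 20 N).
It fails at once if the barrel loses its setting: it turns more than 0.32 rad either way (value of joint barrel above 0.32 rad or value of joint barrel below -0.25 rad).
It fails at once if a bystander is moved more than 30 mm (distance of any of wax_tin_mid, slicker_mid, mug_mid, rivet_tray_mid, mallet_mid, awl_mid, rule_mid from where it was at the start of the episode above 0.03 m).
It also fails if it takes over 64 s, if anything falls off the work surface, if the arm or the gripper's body presses on something with over 40 N, if the wrist force passes 120 N, or if a joint passes its speed limit or range.

## Robot

A 7-joint arm with a two-finger parallel gripper is mounted at the origin on the work surface. World frame = base frame: x ahead of the robot, y to its left, z up, the work surface at z = 0. Lengths are in m, angles in degrees, forces in N, time in s.
With the tool pointing down it reaches from about 0.425 to 1.025 m from the base axis. Payload 3.6 kg.
Tool frame: the origin (TCP) lies midway between the tips of the shut fingers; the grasp point (between the pads) lies 19 mm behind it; x points along the fingers, y is the direction in which the jaws open and shut, and the axes are right-handed (so a half turn about x gives the same grasp; the last joint's range is limited). The gripper opens to 85 mm and grips with 20 to 120 N. Pads are 22 mm wide; open, the fingers measure 114 mm over their backs; the gripper's body (76 mm by 85 mm) begins 54 mm behind the grasp point. The pads swing forward as they close: fully open they stand 13 mm farther back than shut.
Start: joints at [58.642, 33.873, 2.773, 92.16, -1.908, 54.013, -1.931], TCP at [0.318, -0.652, 0.231] pointing down, gripper open.
Joint ranges: [-153.93, 153.93], [-27.13, 128.08], [-72.61, 78.16], [10.71, 143.7], [-87.88, 267.88], [4.46, 118.87], [-176.78, 176.78]. Speed limits (degrees/s): [147.25, 147.25, 180, 180, 180, 180, 180].

## Interface

Orientations are given as a 3x3 rotation matrix whose columns are the frame's x, y, z axes.
In Python, from cell import arm gives the robot as it stands. The module is installed in compiled form; this text tells all that it offers.
- The arm moves only by the tool drive_tool, never from a script. Its arguments are lists of equal length, an entry for each row: "rotation": the turn, a rotation vector about the world's x, y, z in rad, a list of three; "offset": the shift along the world's x, y, z in mm, a list of three; "jaw": the finger opening in mm, from 0 to 85.4. A call has 1 to 8 rows; each row shifts and turns the pose as measured when the row begins; what a row does not reach is not made up. A row lasts 1/10 s, in which the tool goes at most 50 mm and 8.59 degrees, less where a joint would pass 70% of its speed; a pose out of reach is approached as far as the arm can. A call with a gripper value outside its range is refused whole. The fingers move at their own pace and stop on an object; the grip force is fixed at half the most. Time passes only in rows, so rows that do not move let the fingers close. It gives the time, the measured TCP pose, the force and the opening at its end, in the units of the state.
- arm.get_obs(): the state, without advancing time (a new reading comes with each control period).
- arm.camera(name): name is "scene" or "top" or "wrist"; returns the picture (480x640x3 uint8, red, green, blue); there is no depth.
- arm.camera_model(name): a dict with "mtx" (3x3 intrinsics, pixels), "world_from_camera" (4x4, takes a point from camera to world coordinates). Camera axes: x right, y up, looking along -z (the intrinsics and any distortion apply to the point x, -y, -z); pixel columns grow to the right and rows downward; lengths in m; the calibration is good to about 2 mm. The wrist camera is an equidistant fisheye: a pixel r from the principal point sees the ray r / f radians off the axis. A picture is of the moment at which its call begins: read the wrist's pose just before it. camera_model takes no time and is no camera call; for the wrist camera it gives the pose at the moment of the call.
- arm.close_job(): hands the job in, once; it reports no verdict.
The state is a dict: "clock": time; "q": joint angles; "joint_vel": joint speeds; "joint_efforts": joint torques, N m; "tool_pos": TCP position; "eef_rot": TCP orientation; "force": force on the tool from outside, world axes, zero at the start; "moment": the same for the moment, N m; "opening": opening from 0.0 (shut) to 1.0 (fully open).
Only numpy, scipy, OpenCV 4.12 (cv2) and the standard library are available. Lean on these libraries where they do the work, as an engineer would, in place of code of your own. Each camera call takes 0.05 s, during which the arm holds its last target. There are 200 camera calls.

## Working session

There is one attempt and no reset: what is moved stays moved. The work goes in short steps, Python scripts to look and compute and a tool call to move; the robot and the scene stay as the last step left them, time stands still between calls to the robot, and variables do not carry over. Pictures are saved under pics/ and viewed, about 8 in all and at most 12, crops included, and the job is handed in when it is done.

Besides the shell and the picture viewer there is one more tool, called after "Call:" in YAML: its name, and indented under it one key for each argument. drive_tool: Moves the arm, as the interface text tells. Its arguments: {"type":"object","properties":{"rotation":{"type":"array"},"offset":{"type":"array"},"jaw":{"type":"array"}},"required":["rotation","offset","jaw"]}

```bash
mkdir -p pics; python3 - <<'E'
from cell import arm
import cv2
for n in ("scene","top"):
    im=arm.camera(n); cv2.imwrite(f"pics/{n}0.png",im[:,:,::-1])
    m=arm.camera_model(n); print(n,m)
o=arm.get_obs(); print(o)
E
```

```text
scene {'mtx': array([[444.92195397,   0.        , 313.91584508],
       [  0.        , 444.92195397, 241.38013595],
       [  0.        ,   0.        ,   1.        ]]), 'world_from_camera': array([[-0.80859316, -0.32383559,  0.49123071,  1.0357486 ],
       [ 0.58807142, -0.41830865,  0.69223542,  0.68904038],
       [-0.01868441,  0.84861557,  0.52867997,  0.57940996],
       [ 0.        ,  0.        ,  0.        ,  1.        ]])}
top {'mtx': array([[466.86987418,   0.        , 323.34537278],
       [  0.        , 466.86987418, 236.224999  ],
       [  0.        ,   0.        ,   1.        ]]), 'world_from_camera': array([[ 0.01915545,  0.98977127, -0.14137151,  0.41210418],
       [-0.9997072 ,  0.02105179,  0.01193039,  0.04351427],
       [ 0.01478449,  0.14110159,  0.98988472,  1.19725076],
       [ 0.        ,  0.        ,  0.        ,  1.        ]])}
{'clock': 0.1, 'q': array([58.64161244, 33.91930615,  2.76871972, 92.2308997 , -1.9084021 ,
       54.01373467, -1.93131785]), 'joint_vel': array([-0.04667785, -0.11349686, -0.00974116, -0.24924907,  0.02784348,
       -0.04384687, -0.00482125]), 'joint_efforts': array([ 4.53948815e-03, -5.50000906e+01,  1.55287888e+00, -1.98825896e+01,
        9.66658699e-03,  3.79499965e-03,  3.02224294e-06]), 'tool_pos': array([ 0.31749351, -0.65092663,  0.23025837]), 'eef_rot': array([[-1.00623601e-03,  4.38435276e-01, -8.98762202e-01],
       [ 1.79295280e-03, -8.98760422e-01, -4.38436414e-01],
       [-9.99997886e-01, -2.05260871e-03,  1.18271349e-04]]), 'force': array([0.54578318, 0.18737947, 0.21898479]), 'moment': array([0.0441742 , 0.04267868, 0.00690904]), 'opening': 0.9998469046926529}
```

View pics/top0.png

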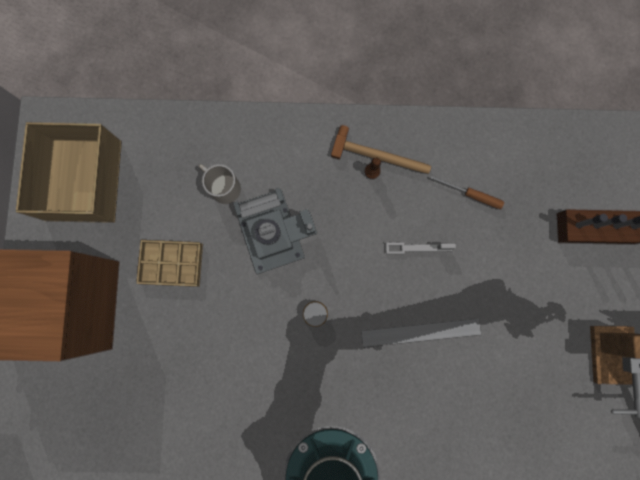

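View pics/scene0.png

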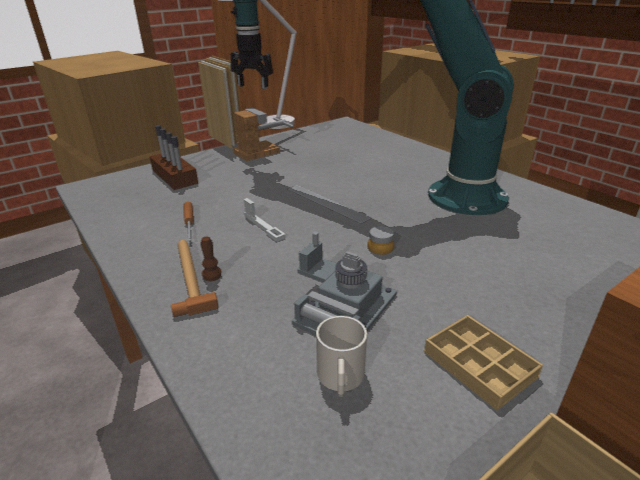

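Top view: key with its eye at (395,247) and fin at (448,246). Barrel is at (268,231), and the stop is on the machine's right side near (308,229). The tool is off to the right. I'll get rough positions by ray casting.

```bash
cat > h.py <<'E'
from cell import arm
import numpy as np, cv2
def ray(name,u,v,M=None):
    M=M or arm.camera_model(name); K=M["mtx"]; T=M["world_from_camera"]
    a=np.array([(u-K[0,2])/K[0,0],(v-K[1,2])/K[1,1]])
    if name=="wrist":
        r=np.hypot(*a); s=np.sin(r)/r if r>1e-9 else 1.; d=np.array([a[0]*s,-a[1]*s,-np.cos(r)])
    else: d=np.array([a[0],-a[1],-1.])
    return T[:3,3],T[:3,:3]@d
def onz(name,u,v,z,M=None):
    p,d=ray(name,u,v,M); return p+d*(z-p[2])/d[2]
def proj(name,P,M=None):
    M=M or arm.camera_model(name); K=M["mtx"]; T=M["world_from_camera"]
    c=T[:3,:3].T@(np.array(P)-T[:3,3]); x=np.array([c[0],-c[1],-c[2]])
    if name=="wrist":
        r=np.hypot(x[0],x[1]); th=np.arctan2(r,x[2]); a=x[:2]/max(r,1e-9)*th
    else: a=x[:2]/x[2]
    return a[0]*K[0,0]+K[0,2],a[1]*K[1,1]+K[1,2]
def two(obs):  # list of (name,u,v,M)
    A=np.zeros((3,3));b=np.zeros(3)
    for o in obs:
        p,d=ray(*o); d=d/np.linalg.norm(d); Q=np.eye(3)-np.outer(d,d); A+=Q;b+=Q@p
    return np.linalg.solve(A,b)
def st():
    o=arm.get_obs(); print(round(o["clock"],2),np.round(o["tool_pos"],4),"op",round(o["opening"]*85.4,1),"F",np.round(o["force"],1),"M",np.round(o["moment"],2)); print(np.round(o["eef_rot"],4).tolist(),np.round(o["q"],1)); return o
E
python3 - <<'E'
from h import *
print("eye",onz("top",395,247,.012),"fin",onz("top",449,246,.045))
B=two([("top",268,231),("scene",352,262)]); print("tang",B)
print("stop",two([("top",310,229),("scene",316,234)]))
im=cv2.imread("pics/top0.png")[170:290,220:480]; a=cv2.resize(im[20:110,:125],None,fx=6,fy=6,interpolation=2)
cv2.imwrite("pics/c1.png",a)
print("wrist",arm.camera_model("wrist"))
E
```

```text
eye [ 0.55740083 -0.15487053  0.012     ] fin [ 0.55869487 -0.28442277  0.045     ]
tang [0.57732583 0.16315486 0.09938188]
stop [0.58379342 0.0615402  0.11514061]
wrist {'mtx': array([[371.64829954,   0.        , 312.52212794],
       [  0.        , 371.64829954, 243.54599881],
       [  0.        ,   0.        ,   1.        ]]), 'world_from_camera': array([[ 0.43820186,  0.85200696,  0.28646685,  0.39077997],
       [-0.89887573,  0.41579389,  0.13833967, -0.6159557 ],
       [-0.0012448 , -0.3181188 ,  0.94805004,  0.3737225 ],
       [ 0.        ,  0.        ,  0.        ,  1.        ]])}
```

View pics/c1.png

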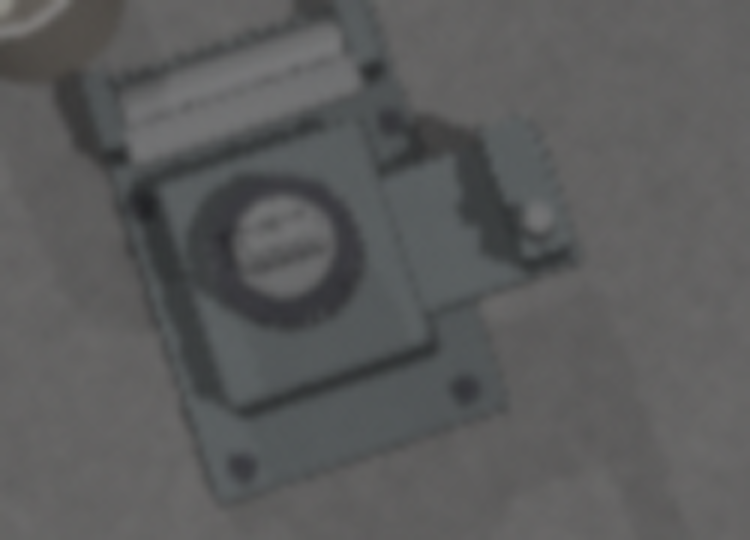

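Call:
drive_tool:
  rotation:
    - [0,0,0.14]
    - [0,0,0.14]
    - [0,0,0.14]
    - [0,0,0.14]
    - [0,0,0.14]
    - [0,0,0.14]
    - [0,0,0.14]
    - [0,0,0.14]
  offset:
    - [26,40,0]
    - [26,40,0]
    - [26,40,0]
    - [26,40,0]
    - [26,40,0]
    - [26,40,0]
    - [26,40,0]
    - [26,40,0]
  jaw: [50,50,50,50,50,50,50,50]

```text
clock: 0.9
tool_pos: [0.5193, -0.3272, 0.2267]
eef_rot: [[-0.005, 1.0, 0.029], [-0.008, 0.029, -1.0], [-1.0, -0.005, 0.008]]
force: [0.5, -0.5, 0.0]
opening: 0.581
```

Call:
drive_tool:
  rotation:
    - [0,0,0]
    - [0,0,0]
    - [0,0,0]
  offset:
    - [20,25,0]
    - [12,22,0]
    - [0,0,0]
  jaw: [50,50,50]

```text
clock: 1.2
tool_pos: [0.5569, -0.2672, 0.2261]
eef_rot: [[-0.002, 0.999, 0.046], [-0.001, 0.046, -0.999], [-1.0, -0.002, 0.001]]
force: [-0.2, -0.1, -0.0]
opening: 0.588
```

```bash
python3 - <<'E'
from h import *
o=st(); M=arm.camera_model("wrist"); im=arm.camera("wrist"); cv2.imwrite("pics/w1.png",im[:,:,::-1]); np.savez("w1.npz",T=M["world_from_camera"])
print([proj("wrist",p,M) for p in ([.5574,-.1549,.012],[.5587,-.2844,.052])])
E
```

```text
1.2 [ 0.5569 -0.2672  0.2261] op 50.2 F [-0.2 -0.1 -0. ] M [ 0.   -0.03  0.01]
[[-0.0024, 0.9989, 0.0464], [-0.0015, 0.0464, -0.9989], [-1.0, -0.0025, 0.0013]] [ 33.6  27.3 -17.  106.2  10.5  48.1  14. ]
[(np.float64(319.5539131000365), np.float64(90.64415475005205)), (np.float64(314.5577546414303), np.float64(234.50590137835258))]
```

View pics/w1.png

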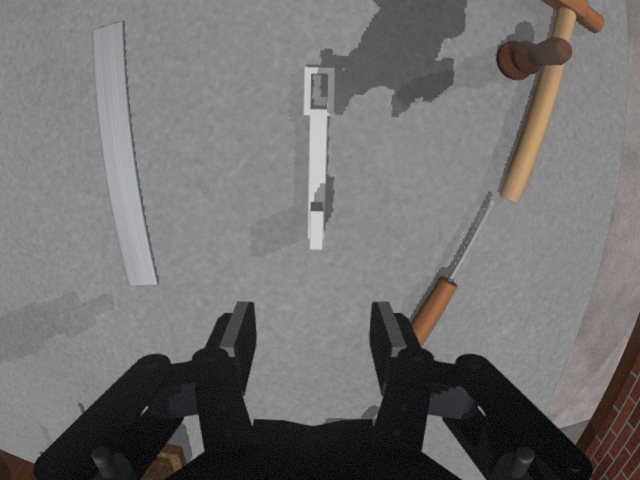

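The wrist view shows the key: eye centred about (319,91), fin top about (317,230), with free space for the fingers. I'll measure by mask.

```bash
python3 - <<'E'
from h import *
M=arm.camera_model("wrist"); im=cv2.imread("pics/w1.png")
g=im.min(2); m=((g>175)*255).astype(np.uint8); m[:, :290]=0; m[:,350:]=0; m[300:]=0
n,l,s,c=cv2.connectedComponentsWithStats(m); 
for i in range(1,n):
    if s[i,4]>20: print(s[i],c[i])
for y in (70,90,112,130,160,190,203,208,215,230,245,249):
    x=np.where(m[y])[0]; print(y,x.min() if len(x) else 0,x.max() if len(x) else 0, g[y,306:336:2])
E
```

```text
[ 304   67   25  183 2156] [315.13497217 160.73794063]
70 305 316 [199 195 197 200 197 198 141 138 140 138 137 139 140 137 119]
90 305 309 [197 195 172  94 132 134 127 124  92  87  88 135 139 137 111]
112 304 326 [201 200 199 198 197 197 195 195 196 194 192 145 136 133 121]
130 310 325 [128 124 197 201 202 202 200 201 198 200 167 124 141 139 136]
160 310 325 [121 133 201 203 201 206 201 199 202 201 130 110 141 137 134]
190 309 316 [128 164 205 202 200 185 134 136 140 128  87  88  89  92 121]
203 308 309 [129 176 164  80  83  85  85  80 105 119  94  90  93 117 138]
208 309 309 [130 175 146  83  84  77  81  79  85 109  91  93  92 103 127]
215 308 322 [123 176 176 206 203 203 204 204 201 107  89  90  95 140 136]
230 308 322 [134 185 184 204 205 203 202 205 193 123 136 145 139 132 135]
245 310 321 [138 136 190 204 204 201 199 205 161 145 139 140 141 143 137]
249 320 321 [138 139 165 173 174 172 175 178 145 138 133 133 139 136 135]
```

```bash
python3 - <<'E'
from h import *
M=arm.camera_model("wrist")
f=lambda u,v,z:np.round(onz("wrist",u,v,z,M)*1000,1)
for n,a in dict(eTL=(304,66.5,.012),eTR=(334.5,66.5,.012),eBL=(304,115,.012),eBR=(334.5,115,.012),a130=(318,130,.012),a160=(317.6,160,.012),finF=(317.3,211,.052),finB=(316.7,248.5,.052)).items(): print(n,f(*a))
E
```

```text
eTL [ 540.6 -134.8   12. ]
eTR [ 569.1 -133.4   12. ]
eBL [ 542.6 -181.8   12. ]
eBR [ 571.3 -180.4   12. ]
a130 [ 556.4 -195.7   12. ]
a160 [ 557.4 -224.6   12. ]
finF [ 558.6 -265.4   52. ]
finB [ 559.7 -300.3   52. ]
```

Call:
drive_tool:
  rotation:
    - [0,0,-0.02]
    - [0,0,0]
    - [0,0,0]
    - [0,0,0]
    - [0,0,0]
  offset:
    - [2,-16,-10]
    - [0,0,-45]
    - [0,0,-45]
    - [0,0,-45]
    - [0,0,0]
  jaw: [50,50,50,50,50]

```text
clock: 1.75
tool_pos: [0.5531, -0.3024, 0.0756]
eef_rot: [[-0.003, 1.0, 0.005], [-0.014, 0.005, -1.0], [-1.0, -0.003, 0.014]]
force: [-0.7, 0.1, -0.5]
opening: 0.589
```

```bash
python3 -c "
from h import *
st()"
```

```text
1.75 [ 0.5531 -0.3024  0.0756] op 50.3 F [-0.7  0.1 -0.5] M [ 0.06  0.09 -0.02]
[[-0.0031, 1.0, 0.0047], [-0.0141, 0.0047, -0.9999], [-0.9999, -0.0032, 0.0141]] [ 32.4  38.9 -12.  110.1  15.6  32.4  10.1]
```

Call:
drive_tool:
  rotation:
    - [0.014,-0.003,0.02]
    - [0,0,0]
    - [0,0,0]
  offset:
    - [6,19.5,0]
    - [0,0,-15]
    - [0,0,0]
  jaw: [50,50,50]

```text
clock: 2.05
tool_pos: [0.5596, -0.2871, 0.062]
eef_rot: [[0.003, 1.0, 0.019], [-0.003, 0.019, -1.0], [-1.0, 0.003, 0.003]]
force: [-0.5, -0.0, 0.4]
opening: 0.586
```

Call:
drive_tool:
  rotation:
    - [0,0,0.006]
    - [0,0,0]
    - [0,0,0]
    - [0,0,0]
  offset:
    - [0,4,-20]
    - [0,0,-20]
    - [0,0,-4]
    - [0,0,0]
  jaw: [50,50,50,50]

```text
clock: 2.45
tool_pos: [0.5656, -0.2852, 0.0239]
eef_rot: [[0.016, 1.0, 0.026], [-0.008, 0.026, -1.0], [-1.0, 0.016, 0.009]]
force: [-0.4, 0.7, 0.4]
opening: 0.586
```

Call:
drive_tool:
  rotation:
    - [0.008,0.016,0]
    - [0,0,0]
    - [0,0,0]
  offset:
    - [-6,2,-3]
    - [0,0,-4]
    - [0,0,0]
  jaw: [50,50,50]

```text
clock: 2.75
tool_pos: [0.5612, -0.2841, 0.0199]
eef_rot: [[0.003, 1.0, 0.026], [-0.002, 0.026, -1.0], [-1.0, 0.003, 0.002]]
force: [0.1, 0.1, 0.7]
opening: 0.585
```

Well placed. One fine move, then close.

Call:
drive_tool:
  rotation:
    - [0.002,0.003,0]
    - [0,0,0]
    - [0,0,0]
    - [0,0,0]
    - [0,0,0]
    - [0,0,0]
    - [0,0,0]
  offset:
    - [-1.5,1,-2.5]
    - [0,0,0]
    - [0,0,0]
    - [0,0,0]
    - [0,0,0]
    - [0,0,0]
    - [0,0,0]
  jaw: [50,8,8,8,8,8,8]

```text
clock: 3.45
tool_pos: [0.5601, -0.2834, 0.0181]
eef_rot: [[0.001, 1.0, 0.025], [-0.0, 0.025, -1.0], [-1.0, 0.001, 0.0]]
force: [0.2, -0.1, 0.7]
opening: 0.133
```

Call:
drive_tool:
  rotation:
    - [0,0,0]
    - [0,0,0]
    - [0,0,0]
    - [0,0,0]
    - [0,0,0]
    - [0,0,0]
  offset:
    - [0,0,10]
    - [0,0,25]
    - [0,0,35]
    - [0,0,35]
    - [0,0,25]
    - [0,0,10]
  jaw: [8,8,8,8,8,8]

```text
clock: 4.05
tool_pos: [0.5554, -0.2818, 0.1614]
eef_rot: [[-0.007, 1.0, 0.026], [0.002, 0.026, -1.0], [-1.0, -0.007, -0.003]]
force: [0.7, 0.5, -2.4]
opening: 0.13
```

Call:
drive_tool:
  rotation:
    - [0,0,0.04]
    - [0,0,0.04]
    - [0,0,0.04]
    - [0,0,0.04]
    - [0,0,0.04]
    - [0,0,0.04]
    - [0,0,0.04]
    - [0,0,0.02]
  offset:
    - [3,20,0]
    - [6,35,0]
    - [7,40,0]
    - [7,40,0]
    - [7,40,0]
    - [7,40,0]
    - [5,30,0]
    - [3,15,0]
  jaw: [8,8,8,8,8,8,8,8]

```text
clock: 4.85
tool_pos: [0.5923, -0.0078, 0.1552]
eef_rot: [[-0.019, 0.941, 0.338], [0.001, 0.338, -0.941], [-1.0, -0.017, -0.007]]
force: [-0.4, 0.2, -1.7]
opening: 0.137
```

Call:
drive_tool:
  rotation:
    - [0,0,0]
    - [0,0,0]
  offset:
    - [0,0,0]
    - [0,0,0]
  jaw: [8,8]

```text
clock: 5.05
tool_pos: [0.5907, -0.0044, 0.1535]
eef_rot: [[-0.023, 0.939, 0.345], [0.002, 0.345, -0.939], [-1.0, -0.02, -0.01]]
force: [-0.8, -0.6, -1.6]
opening: 0.125
```

```bash
python3 - <<'E'
from h import *
o=st(); M=arm.camera_model("wrist"); im=arm.camera("wrist"); cv2.imwrite("pics/w2.png",im[:,:,::-1]); np.savez("w2.npz",T=M["world_from_camera"])
E
```

```text
5.05 [ 0.5907 -0.0044  0.1535] op 10.7 F [-0.8 -0.6 -1.6] M [-0.18 -0.05 -0.05]
[[-0.0225, 0.9385, 0.3445], [0.002, 0.3447, -0.9387], [-0.9997, -0.0205, -0.0096]] [ 10.9  31.7 -20.7 111.8  16.1  40.6   0.7]
```

View pics/w2.png

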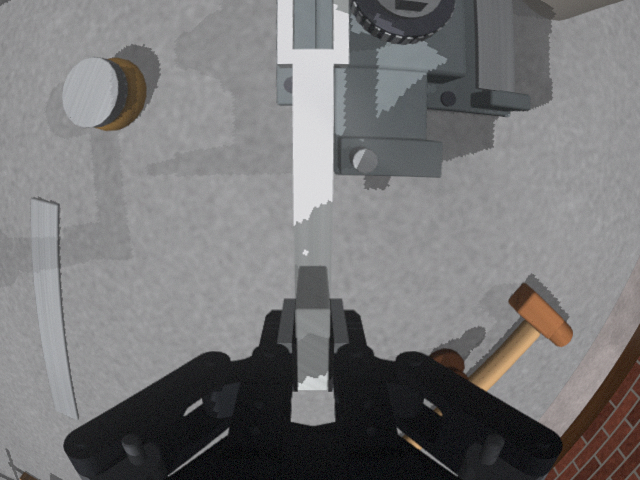

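Wrist view: the key is held, with the eye's near slot end at about (313,48). The post is at (364,158), right of the arm. The tang is cut off at the top, so I'll back off along the arm to see it.

Call:
drive_tool:
  rotation:
    - [-0.002,-0.0225,0]
    - [0,0,0]
    - [0,0,0]
    - [0,0,0]
  offset:
    - [12,-25,0]
    - [22,-30,5]
    - [10,-20,0]
    - [0,0,0]
  jaw: [8,8,8,8]

```text
clock: 5.5
tool_pos: [0.6324, -0.0924, 0.1573]
eef_rot: [[-0.004, 0.943, 0.334], [-0.006, 0.333, -0.943], [-1.0, -0.006, 0.004]]
force: [-0.8, -0.8, -1.6]
opening: 0.132
```

```bash
python3 - <<'E'
from h import *
o=st(); M=arm.camera_model("wrist"); im=arm.camera("wrist"); cv2.imwrite("pics/w3.png",im[:,:,::-1]); np.savez("w3.npz",T=M["world_from_camera"])
c=cv2.resize(im[0:230,230:490],None,fx=2.6,fy=2.6,interpolation=2); cv2.imwrite("pics/w3c.png",c[:,:,::-1])
E
```

```text
5.5 [ 0.6324 -0.0924  0.1573] op 11.3 F [-0.8 -0.8 -1.6] M [-0.11 -0.03 -0.01]
[[-0.0039, 0.9427, 0.3335], [-0.0059, 0.3335, -0.9427], [-1.0, -0.0057, 0.0042]] [ 17.9  33.9 -19.9 106.2  16.7  43.    8.2]
```

View pics/w3c.png

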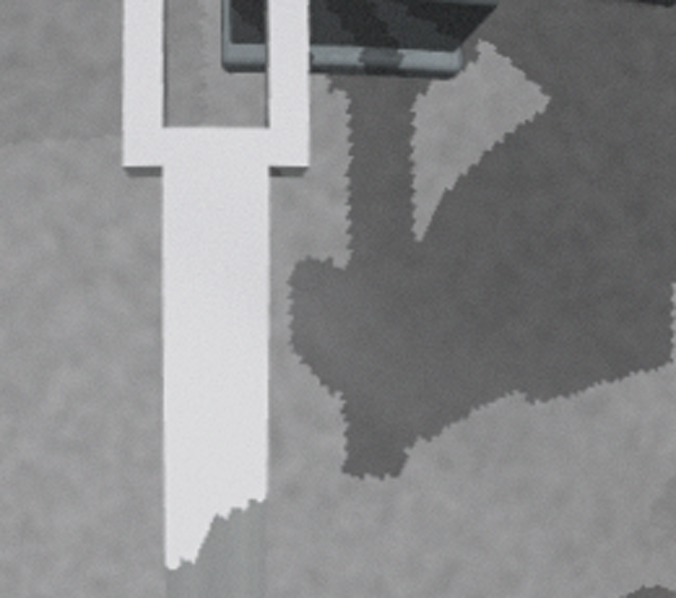

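That was the wrong direction, since the tang moves further out of view. I'll go forward, offset sideways and higher, so the tang comes beside the key.

Call:
drive_tool:
  rotation:
    - [0,0,0]
    - [0,0,0]
    - [0,0,0]
    - [0,0,0]
    - [0,0,0]
    - [0,0,0]
  offset:
    - [-5,15,15]
    - [-15,35,15]
    - [-18,45,5]
    - [-15,35,0]
    - [-8,15,0]
    - [0,0,0]
  jaw: [8,8,8,8,8,8]

```text
clock: 6.15
tool_pos: [0.5603, 0.0656, 0.1979]
eef_rot: [[-0.006, 0.942, 0.336], [-0.001, 0.336, -0.942], [-1.0, -0.006, -0.001]]
force: [0.2, -0.9, -2.5]
opening: 0.132
```

```bash
python3 - <<'E'
from h import *
o=st(); M=arm.camera_model("wrist"); im=arm.camera("wrist"); cv2.imwrite("pics/w4.png",im[:,:,::-1]); np.savez("w4.npz",T=M["world_from_camera"])
c=cv2.resize(im[0:250,260:520],None,fx=2.4,fy=2.4,interpolation=2); cv2.imwrite("pics/w4c.png",c[:,:,::-1])
E
```

```text
6.15 [0.5603 0.0656 0.1979] op 11.2 F [ 0.2 -0.9 -2.5] M [-0.17 -0.01  0.01]
[[-0.0064, 0.9417, 0.3363], [-0.0013, 0.3363, -0.9417], [-1.0, -0.0064, -0.0009]] [  5.4  26.3 -22.4 113.9  14.4  42.8  -5.9]
```

View pics/w4c.png

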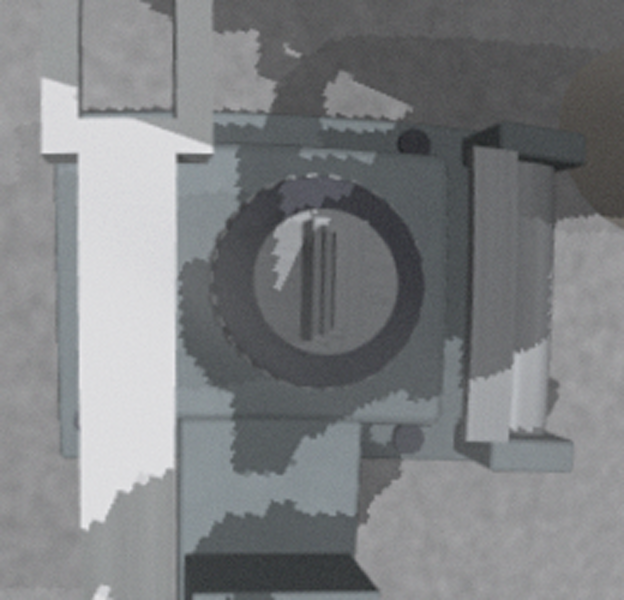

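The wrist view shows the tang clearly: shoulder disc centred at full pixel about (395,117), tang parallel to the machine, and the tool's yaw matching within about 1°. For the height I need a second view, so I'll use a zoom of the scene view.

```bash
python3 - <<'E'
from h import *
im=cv2.imread("pics/scene0.png")[215:335,285:405]; cv2.imwrite("pics/s0c.png",cv2.resize(im,None,fx=5,fy=5,interpolation=2))
E
```

```text
(no output)
```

View pics/s0c.png

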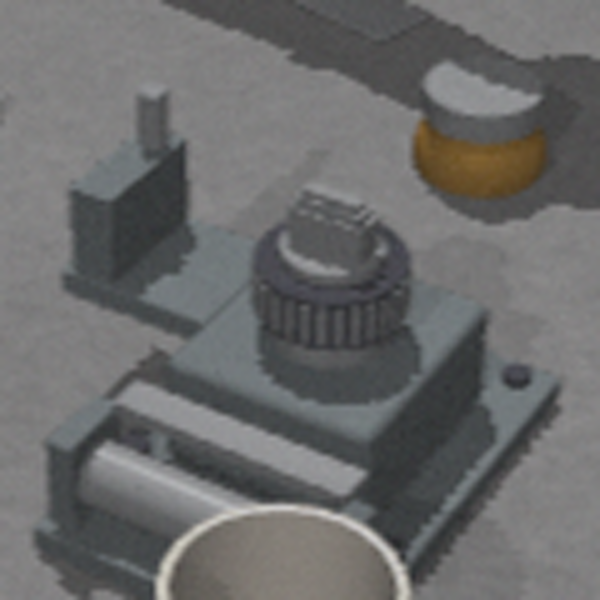

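```bash
python3 - <<'E'
from h import *
M=arm.camera_model("wrist"); 
for z in (.08,.085,.09,.095,.1):
    P=onz("wrist",395.4,117.3,z,M); R=[onz("wrist",260+u/2.4,v/2.4,z,M) for u,v in((253,281.5),(397,281.5),(325,208),(325,355))]
    print(z,np.round(P,4),"tip scene",np.round(proj("scene",P+[0,0,.023]),1),"top",np.round(proj("top",P),1),"diam",np.linalg.norm(R[0]-R[1]).round(4),np.linalg.norm(R[2]-R[3]).round(4))
S=two([("scene",315.6,233.4),("top",310,226.3)]); print("post",S)
# key: slot near end & eye near edge & arm in hand, machine/tool edges
for z in (.17,.18,.19,.2): 
    print(z,[np.round(onz("wrist",260+u/2.4,v/2.4,z,M),4) for u,v in((80,114),(175,114),(41,157),(213,157))])
# machine edges directions in image: housing right edge, rest right edge, tang
for n,z,a,b in (("rest",.05,(180,420),(186,590)),("tang",.1,(305,218),(306,340)),("roller",.06,(470,150),(470,440)),("key",.19,(80,160),(80,520)),("key r",.19,(176,165),(174,460))):
    d=onz("wrist",260+b[0]/2.4,b[1]/2.4,z,M)-onz("wrist",260+a[0]/2.4,a[1]/2.4,z,M); print(n,np.degrees(np.arctan2(d[0],-d[1])))
E
```

```text
0.08 [0.5855 0.1654 0.08  ] tip scene [348.6 262.4] top [267.5 229.4] diam 0.0435 0.0438
0.085 [0.5845 0.1649 0.085 ] tip scene [348.9 259.9] top [267.5 229.5] diam 0.0426 0.043
0.09 [0.5835 0.1645 0.09  ] tip scene [349.2 257.4] top [267.4 229.6] diam 0.0418 0.0422
0.095 [0.5825 0.164  0.095 ] tip scene [349.5 254.9] top [267.4 229.6] diam 0.041 0.0413
0.1 [0.5815 0.1635 0.1   ] tip scene [349.8 252.3] top [267.4 229.7] diam 0.0401 0.0405
post [0.58805831 0.06284386 0.11899334]
0.17 [array([0.5132, 0.1714, 0.17  ]), array([0.53  , 0.1774, 0.17  ]), array([0.5091, 0.1611, 0.17  ]), array([0.5395, 0.1719, 0.17  ])]
0.18 [array([0.5144, 0.1696, 0.18  ]), array([0.5302, 0.1752, 0.18  ]), array([0.5105, 0.1599, 0.18  ]), array([0.5392, 0.1701, 0.18  ])]
0.19 [array([0.5156, 0.1679, 0.19  ]), array([0.5305, 0.1731, 0.19  ]), array([0.512 , 0.1587, 0.19  ]), array([0.5389, 0.1683, 0.19  ])]
0.2 [array([0.5168, 0.1661, 0.2   ]), array([0.5307, 0.171 , 0.2   ]), array([0.5135, 0.1576, 0.2   ]), array([0.5386, 0.1665, 0.2   ])]
rest 22.4953712815772
tang 21.12871608315772
roller 21.933409507190422
key 19.154881996159595
key r 19.562947966264698
```

```bash
python3 - <<'E'
from h import *
M=arm.camera_model("wrist"); P=np.array([.5825,.164,.094])
print("scene shoulder",proj("scene",P),"ringtop",proj("scene",P-[0,0,.005]))
M2=dict(M); M2["world_from_camera"]=np.load("w2.npz")["T"]
print("post w2",onz("wrist",364,158,.119,M2), "w2+scene",two([("wrist",364,158,M2),("scene",315.6,233.4)]), "w2+top",two([("wrist",364,158,M2),("top",310,226.3)]))
print("disc w4+scene",two([("wrist",395.4,117.3,M),("scene",351,268.5)]))
T=M["world_from_camera"];o=arm.get_obs();print("cam in tool",o["eef_rot"].T@(T[:3,3]-o["tool_pos"]))
T1=np.load("w1.npz")["T"]
# machine edges in w2
for a,b in (((277,100),(277,66)),((333,65),(335,178)),((426,70),(428,138))):
    d=onz("wrist",*b,.06,M2)-onz("wrist",*a,.06,M2); print(np.degrees(np.arctan(d[0]/-d[1])))
c=arm.camera("top");cv2.imwrite("pics/top1.png",c[:,:,::-1])
E
```

```text
scene shoulder (np.float64(349.18430858749275), np.float64(265.4123554684786)) ringtop (np.float64(349.1231956327919), np.float64(267.570356514134))
post w2 [0.59024563 0.06481927 0.119     ] w2+scene [0.58945401 0.06534634 0.12066049] w2+top [0.59703405 0.06300924 0.06963619]
disc w4+scene [0.58230944 0.1660752  0.08825725]
cam in tool [-0.14347997 -0.0004586  -0.08123962]
20.005770563251303
21.460701288729297
22.981823415418788
```

Barrel axis is about (0.5827, 0.1642), shoulder z about 0.094, yaw about 20.8°. The held eye is at (0.5175, 0.186) by the same camera. Target TCP is about (0.628, 0.045), so I'll hover above it and check.

Call:
drive_tool:
  rotation:
    - [0,0.006,0.01]
    - [0,0,0.01]
    - [0,0,0]
    - [0,0,0]
    - [0,0,0]
  offset:
    - [15,-5,0]
    - [25,-8,0]
    - [20,-6,0]
    - [5,-2,-10]
    - [0,0,0]
  jaw: [8,8,8,8,8]

```text
clock: 6.75
tool_pos: [0.6293, 0.0315, 0.1871]
eef_rot: [[-0.012, 0.94, 0.342], [-0.009, 0.342, -0.94], [-1.0, -0.015, 0.004]]
force: [-0.8, 0.5, -2.3]
opening: 0.134
```

```bash
python3 -c "
from h import *
st()"
```

```text
6.75 [0.6293 0.0315 0.1871] op 11.4 F [-0.8  0.5 -2.3] M [-0.1   0.01 -0.02]
[[-0.0124, 0.9395, 0.3423], [-0.0091, 0.3422, -0.9396], [-0.9999, -0.0148, 0.0043]] [  7.6  31.5 -21.1 105.8  15.6  46.3  -1.7]
```

Call:
drive_tool:
  rotation:
    - [0.009,-0.012,0.014]
    - [0,0,0]
    - [0,0,0]
    - [0,0,0]
    - [0,0,0]
  offset:
    - [-1,8,0]
    - [0,5,-8]
    - [0,0,-10]
    - [0,0,-8]
    - [0,0,0]
  jaw: [8,8,8,8,8]

```text
clock: 7.25
tool_pos: [0.6233, 0.0457, 0.1576]
eef_rot: [[-0.006, 0.934, 0.358], [-0.0, 0.358, -0.934], [-1.0, -0.005, -0.002]]
force: [-0.7, -0.3, -3.0]
opening: 0.136
```

Call:
drive_tool:
  rotation:
    - [0,0,0]
  offset:
    - [0,0,0]
  jaw: [8]

```text
clock: 7.35
tool_pos: [0.6229, 0.046, 0.1571]
eef_rot: [[-0.006, 0.934, 0.358], [-0.0, 0.358, -0.934], [-1.0, -0.006, -0.002]]
force: [-0.1, -0.2, -1.8]
opening: 0.129
```

Call:
drive_tool:
  rotation:
    - [0,-0.006,0]
    - [0,0,0]
    - [0,0,0]
  offset:
    - [5.5,-1.2,0]
    - [0,0,-4]
    - [0,0,0]
  jaw: [8,8,8]

```text
clock: 7.65
tool_pos: [0.6294, 0.0447, 0.1533]
eef_rot: [[0.001, 0.934, 0.358], [-0.0, 0.358, -0.934], [-1.0, 0.001, 0.001]]
force: [-0.3, -0.1, -0.8]
opening: 0.13
```

```bash
python3 - <<'E'
from h import *
o=st(); M=arm.camera_model("wrist"); im=arm.camera("wrist")[:,:,::-1]; s=arm.camera("scene")[:,:,::-1]; cv2.imwrite("pics/w5.png",im);cv2.imwrite("pics/s5.png",s); np.savez("w5.npz",T=M["world_from_camera"])
a=cv2.resize(im[0:120,250:380],None,fx=3,fy=3,interpolation=2); b=cv2.resize(s[190:310,270:400],None,fx=3,fy=3,interpolation=2)
cv2.imwrite("pics/c5.png",np.hstack([a,b]))
E
```

```text
7.65 [0.6294 0.0447 0.1533] op 11.1 F [-0.3 -0.1 -0.8] M [-0.05 -0.03 -0.01]
[[0.0013, 0.9338, 0.3579], [-0.0003, 0.3579, -0.9338], [-1.0, 0.0011, 0.0007]] [  6.2  33.7 -20.6 107.5  17.1  41.7  -3.1]
```

View pics/c5.png

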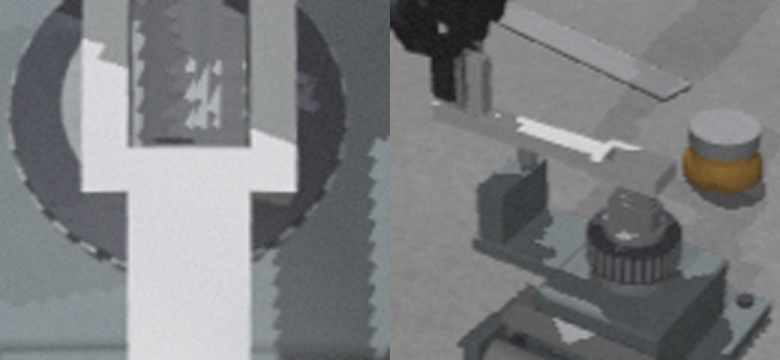

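The wrist crop shows the slot nearly over the tang: slot centre at crop x≈189, tang tip about 173 and ring about 178. So the key has to go about 2 mm left. I'll work out the residual from the ring's edges.

```bash
python3 - <<'E'
from h import *
M=arm.camera_model("wrist"); f=lambda u,v,z:onz("wrist",250+u/3,v/3,z,M)
o=arm.get_obs();R=o["eef_rot"];x=R[:,1];y=-R[:,2];t=o["tool_pos"]
loc=lambda p:np.round([(p-t)@x*1000,(p-t)@y*1000],1)
im=cv2.imread("pics/w5.png"); g=cv2.cvtColor(im,6)
for z in (.085,.089,.093): print("ring",z,"L",loc(f(10,110,z)),"R",loc(f(347,110,z)),"near",loc(f(183,273,z)))
print("slot near",loc(f(129,147,.147)),loc(f(250,147,.147)),"eye near",loc(f(80,192,.147)),loc(f(297,192,.147)))
for z in (.113,.117,.121): print("tip near",z,loc(f(152,140,z)),loc(f(195,140,z)))
# bottom-lines of ring: fit circle to edge pts in local coords
pts=[(10,110),(20,165),(50,215),(90,250),(265,245),(310,205),(337,160),(347,110),(30,35),(333,50)]
for z in (.085,.089,.093):
    L=np.array([loc(f(u,v,z)) for u,v in pts]); A=np.c_[2*L,np.ones(len(L))]; s=np.linalg.lstsq(A,(L**2).sum(1),rcond=None)[0]; print(z,s[:2],np.sqrt(s[2]+s[0]**2+s[1]**2))
E
```

```text
ring 0.085 L [-33.8 132.5] R [ 29.3 132.4] near [-1.4 99.7]
ring 0.089 L [-33.2 131.6] R [ 28.7 131.4] near [-1.4 99.3]
ring 0.093 L [-32.5 130.6] R [ 28.1 130.4] near [-1.4 99. ]
slot near [ -8.2 111.7] [  7.7 111.7] eye near [-14.7 105.6] [ 13.9 105.6]
tip near 0.113 [ -6.3 119.7] [  0.7 119.7]
tip near 0.117 [ -6.1 118.9] [  0.6 118.9]
tip near 0.121 [ -6.  118.1] [  0.6 118. ]
0.085 [ -2.50543735 132.1586277 ] 31.561451676212208
0.089 [ -2.4615931  131.19895854] 30.969647170617137
0.093 [ -2.42560544 130.23560051] 30.379405905363853
```

Call:
drive_tool:
  rotation:
    - [0,0,0]
    - [0,0,0]
    - [0,0,0]
    - [0,0,0]
  offset:
    - [-2.3,0.2,0]
    - [0,0,-6]
    - [0,0,-5]
    - [0,0,0]
  jaw: [8,8,8,8]

```text
clock: 8.15
tool_pos: [0.6275, 0.0448, 0.1425]
eef_rot: [[0.003, 0.934, 0.358], [-0.0, 0.358, -0.934], [-1.0, 0.003, 0.001]]
force: [-0.5, -0.3, -2.6]
opening: 0.131
```

Call:
drive_tool:
  rotation:
    - [0,0.002,0]
    - [0,0,0]
    - [0,0,0]
  offset:
    - [-0.4,0,-3]
    - [0,0,-4]
    - [0,0,0]
  jaw: [8,8,8]

```text
clock: 8.45
tool_pos: [0.6269, 0.0449, 0.1345]
eef_rot: [[0.0, 0.934, 0.358], [-0.0, 0.358, -0.934], [-1.0, 0.0, 0.0]]
force: [0.5, -1.1, -0.9]
opening: 0.134
```

Call:
drive_tool:
  rotation:
    - [0,0,0]
    - [0,0,0]
    - [0,0,0]
  offset:
    - [0,0,-3]
    - [0,0,-3]
    - [0,0,0]
  jaw: [8,8,8]

```text
clock: 8.75
tool_pos: [0.6271, 0.0449, 0.1279]
eef_rot: [[0.001, 0.934, 0.358], [-0.0, 0.358, -0.934], [-1.0, 0.001, 0.0]]
force: [-0.2, -0.5, -2.6]
opening: 0.133
```

Call:
drive_tool:
  rotation:
    - [0,0,0]
    - [0,0,0]
    - [0,0,0]
  offset:
    - [0,0,-3]
    - [0,0,-3]
    - [0,0,0]
  jaw: [8,8,8]

```text
clock: 9.05
tool_pos: [0.6272, 0.0449, 0.1215]
eef_rot: [[0.001, 0.934, 0.358], [0.0, 0.358, -0.934], [-1.0, 0.001, 0.0]]
force: [-0.1, -0.4, -2.7]
opening: 0.133
```

Call:
drive_tool:
  rotation:
    - [0,0,0]
    - [0,0,0]
    - [0,0,0]
  offset:
    - [0,0,-2]
    - [0,0,-2]
    - [0,0,0]
  jaw: [8,8,8]

```text
clock: 9.35
tool_pos: [0.6276, 0.045, 0.1181]
eef_rot: [[0.001, 0.934, 0.358], [-0.0, 0.358, -0.934], [-1.0, 0.001, 0.001]]
force: [0.3, 0.9, -1.5]
opening: 0.131
```

Call:
drive_tool:
  rotation:
    - [0,0,0]
    - [0,0,0]
    - [0,0,0]
  offset:
    - [0,0,-2]
    - [0,0,-1.5]
    - [0,0,0]
  jaw: [8,8,8]

```text
clock: 9.65
tool_pos: [0.6278, 0.045, 0.1185]
eef_rot: [[0.002, 0.934, 0.358], [-0.002, 0.358, -0.934], [-1.0, 0.001, 0.002]]
force: [-0.8, 0.9, -2.5]
opening: 0.131
```

```bash
python3 - <<'E'
from h import *
o=st(); M=arm.camera_model("wrist"); im=arm.camera("wrist")[:,:,::-1]; s=arm.camera("scene")[:,:,::-1]; cv2.imwrite("pics/w6.png",im);cv2.imwrite("pics/s6.png",s)
a=cv2.resize(im[0:120,250:380],None,fx=3,fy=3,interpolation=2); b=cv2.resize(s[190:310,270:400],None,fx=3,fy=3,interpolation=2)
cv2.imwrite("pics/c6.png",np.hstack([a,b]))
E
```

```text
9.65 [0.6278 0.045  0.1185] op 11.2 F [-0.8  0.9 -2.5] M [-0.08  0.08  0.04]
[[0.0018, 0.9339, 0.3576], [-0.0019, 0.3576, -0.9339], [-1.0, 0.001, 0.0024]] [  5.1  36.1 -19.3 108.9  18.7  37.9  -4.6]
```

View pics/c6.png

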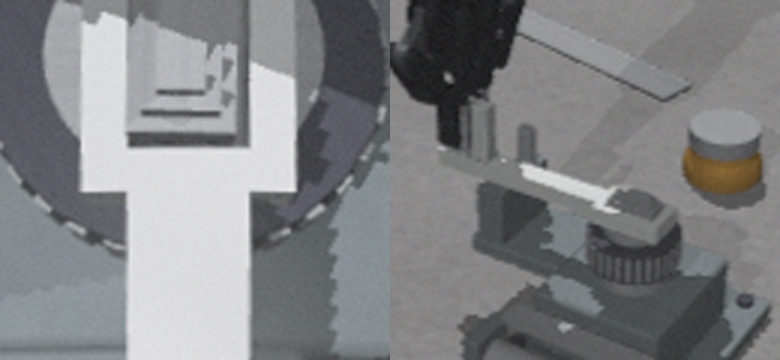

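The tang is in the slot but touching its left side, with the near-end gap a little large. I'll shift the key about 0.8 mm left and 0.7 mm forward, then lower it.

Call:
drive_tool:
  rotation:
    - [0,0,0]
    - [0,0,0]
    - [0,0,0]
    - [0,0,0]
  offset:
    - [-1,0.4,0]
    - [0,0,-2]
    - [0,0,-2]
    - [0,0,0]
  jaw: [8,8,8,8]

```text
clock: 10.15
tool_pos: [0.6276, 0.0451, 0.1186]
eef_rot: [[0.003, 0.934, 0.356], [-0.004, 0.356, -0.934], [-1.0, 0.001, 0.004]]
force: [-0.2, 0.2, -2.0]
opening: 0.131
```

```bash
python3 -c "
from h import *
st()"
```

```text
10.15 [0.6276 0.0451 0.1186] op 11.2 F [-0.2  0.2 -2. ] M [-0.02  0.05  0.02]
[[0.0025, 0.9344, 0.3562], [-0.0037, 0.3562, -0.9344], [-1.0, 0.0011, 0.0043]] [  5.   36.1 -19.2 109.   18.8  37.9  -4.8]
```

Call:
drive_tool:
  rotation:
    - [-0.004,0.002,0]
    - [0,0,0]
  offset:
    - [0,0,-2]
    - [0,0,-4]
  jaw: [8,8]

```text
clock: 10.35
tool_pos: [0.6284, 0.0443, 0.1171]
eef_rot: [[0.001, 0.935, 0.355], [-0.011, 0.355, -0.935], [-1.0, -0.003, 0.011]]
force: [-8.9, -4.6, 33.0]
opening: 0.134
```

```bash
python3 - <<'E'
from h import *
st()
s=cv2.imread("pics/s6.png"); cv2.imwrite("pics/s6c.png",cv2.resize(s[215:305,320:410],None,fx=6,fy=6,interpolation=2))
E
```

```text
10.35 [0.6284 0.0443 0.1171] op 11.4 F [-8.9 -4.6 33. ] M [-0.31  2.2   0.21]
[[0.0011, 0.9347, 0.3554], [-0.0109, 0.3554, -0.9346], [-0.9999, -0.0029, 0.0106]] [  4.6  36.3 -18.8 108.8  19.1  38.   -5.2]
```

View pics/s6c.png

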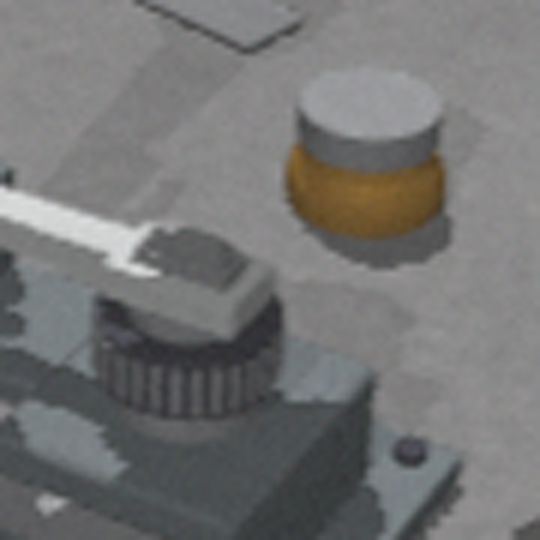

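Pressing gives a stiff reaction of 33 N whose moment places it near the rest under the arm, so the arm is down on the rest, level with the shoulder. I'll relax, release gently and look.

Call:
drive_tool:
  rotation:
    - [0,0,0]
    - [0,0,0]
    - [0,0,0]
    - [0,0,0]
    - [0,0,0]
    - [0,0,0]
  offset:
    - [0,0,1]
    - [0,0,0]
    - [0,0,0]
    - [0,0,0]
    - [0,0,0]
    - [0,0,0]
  jaw: [8,8,16,32,32,32]

```text
clock: 10.95
tool_pos: [0.6288, 0.0448, 0.1169]
eef_rot: [[0.001, 0.935, 0.355], [-0.01, 0.355, -0.935], [-1.0, -0.002, 0.01]]
force: [-0.5, 0.7, 0.4]
opening: 0.372
```

Call:
drive_tool:
  rotation:
    - [0,0,0]
    - [0,0,0]
    - [0,0,0]
    - [0,0,0]
    - [0,0,0]
    - [0,0,0]
  offset:
    - [0,0,10]
    - [0,0,25]
    - [0,0,35]
    - [0,0,25]
    - [0,0,10]
    - [0,0,0]
  jaw: [32,32,32,32,32,32]

```text
clock: 11.55
tool_pos: [0.6281, 0.045, 0.227]
eef_rot: [[0.001, 0.935, 0.356], [-0.01, 0.355, -0.935], [-1.0, -0.003, 0.009]]
force: [1.1, 0.8, 0.5]
opening: 0.375
```

```bash
python3 - <<'E'
from h import *
o=st(); M=arm.camera_model("wrist"); im=arm.camera("wrist")[:,:,::-1]; s=arm.camera("scene")[:,:,::-1]; cv2.imwrite("pics/w7.png",im);cv2.imwrite("pics/s7.png",s);np.savez("w7.npz",T=M["world_from_camera"])
a=cv2.resize(im[0:200,220:420],None,fx=2,fy=2,interpolation=2); b=cv2.resize(s[215:315,300:400],None,fx=4,fy=4,interpolation=2)
cv2.imwrite("pics/c7.png",np.hstack([a,b]))
E
```

```text
11.55 [0.6281 0.045  0.227 ] op 32.0 F [1.1 0.8 0.5] M [-0.01 -0.03  0.02]
[[0.0005, 0.9347, 0.3555], [-0.0097, 0.3555, -0.9346], [-1.0, -0.0029, 0.0092]] [  7.2  28.7 -22.2 104.5  14.5  49.7  -1.2]
```

View pics/c7.png

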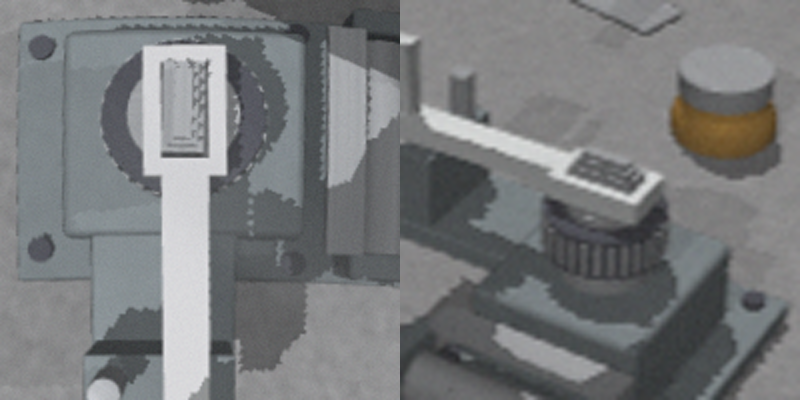

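The key lies level with the tang through the slot. I've now viewed 12 pictures, so the rest is numeric. Next: check the eye's height and position, get the ring axis, and check that the roller and mug are clear of the fingers.

```bash
python3 - <<'E'
from h import *
M=arm.camera_model("wrist"); o=arm.get_obs();t=o["tool_pos"];R=o["eef_rot"];x=R[:,1];y=-R[:,2]
im=cv2.imread("pics/w7.png"); g=cv2.GaussianBlur(cv2.cvtColor(im,6),(1,3),0).astype(float)
def sub(p,th=175):  # crossings of profile
    s=np.where(np.diff((p>th).astype(int)))[0]; return [i+(th-p[i])/(p[i+1]-p[i]) for i in s]
for v in (27,75,82,86,100,120,150): print(v,np.round(np.array(sub(g[v,280:345]))+280,1))
for u in (295,298,313,329,331): print("col",u,np.round(sub(g[0:200,u]),1))
for p,s in (((385,14),None),((385,127.5),(315,291))):
    if s: print("roller",two([("wrist",*p,M),("scene",*s)]))
print("fin tool axes",x,y)
print("mug",onz("top",218,181,.09))
E
```

```text
27 [291.3 332.1]
75 [291.3 299.9 324.2 332.5]
82 [291.5 332.5]
86 [291.8 332.5]
100 [300.4 323.8]
120 [300.3 323.6]
150 [300.9 323.9]
col 295 [22.2 86.9]
col 298 [22.5 86.8]
col 313 [22.4 28.9 42.  44.  51.  52.5 64.5 66.3 78.9]
col 329 [22.5 86.7]
col 331 [22.5 86.8]
roller [0.65181136 0.14084325 0.05191774]
fin tool axes [ 0.93462511  0.35557523 -0.00649247] [-0.35562099  0.93459299 -0.00834575]
mug [0.70024932 0.28858222 0.09      ]
```

```bash
python3 - <<'E'
from h import *
M=arm.camera_model("wrist"); o=arm.get_obs();t=o["tool_pos"];R=o["eef_rot"];x=R[:,1].copy();y=-R[:,2]
x[2]=0;y=np.array([-x[1],x[0],0])
f=lambda u,v,z:onz("wrist",u,v,z,M)
for z in (.104,.108,.112,.116,.120):
    w=np.linalg.norm(f(291.4,55,z)-f(332.3,55,z)); c=(f(291.4,55,z)+f(332.3,55,z))/2
    a,b=f(312,22.2,z),f(312,86.9,z); m=(a+b)/2
    sl=np.linalg.norm(f(312,28.9,z)-f(312,78.9,z))
    e=np.array([c@x,m@y]); ar=(f(300.4,120,z)-f(323.7,120,z)); P=e[0]*x+e[1]*y
    print(z,"w",round(w*1e3,1),"len",round(np.linalg.norm(a-b)*1e3,1),"slot",round(sl*1e3,1),"arm w",round(np.linalg.norm(ar)*1e3,1),"centre",np.round(P,4),"local",np.round((P-t)@np.c_[x,y]*1e3,1))
# ring circle in this image: edge points from crop c7 (half-scale)
pts=[(102,120),(108,155),(120,180)]
E
```

```text
0.104 w 28.3 len 47.5 slot 36.7 arm w 16.2 centre [0.579  0.1654 0.    ] local [ -1.8 129.7]
0.108 w 27.8 len 46.8 slot 36.1 arm w 16.0 centre [0.5793 0.1647 0.    ] local [ -1.8 129. ]
0.112 w 27.4 len 46.1 slot 35.6 arm w 15.7 centre [0.5796 0.1641 0.    ] local [ -1.8 128.3]
0.116 w 27.0 len 45.3 slot 35.0 arm w 15.5 centre [0.5799 0.1634 0.    ] local [ -1.7 127.6]
0.12 w 26.5 len 44.6 slot 34.5 arm w 15.3 centre [0.5802 0.1628 0.    ] local [ -1.7 126.9]
```

Eye and arm give the same height (about 0.108 at the top face), so the key is level and down. The roller top (0.052) is below the housing and the mug is about 170 mm away, so both clear the fingers. Next I'll move over the ring with the jaws turned about 40° counter-clockwise.

Call:
drive_tool:
  rotation:
    - [0,0,0.08]
    - [0,0,0.12]
    - [0,0,0.13]
    - [0,0,0.13]
    - [0,0,0.12]
    - [0,0,0.08]
    - [0,0,0]
  offset:
    - [-5,13,0]
    - [-10,25,0]
    - [-11,28,0]
    - [-10,25,0]
    - [-8,18,0]
    - [-4,8,0]
    - [0,0,0]
  jaw: [74,74,74,74,74,74,74]

```text
clock: 12.35
tool_pos: [0.5698, 0.1614, 0.2127]
eef_rot: [[-0.013, 0.499, 0.866], [-0.018, 0.866, -0.499], [-1.0, -0.022, -0.002]]
force: [0.1, -0.1, -0.4]
opening: 0.865
```

```bash
python3 - <<'E'
from h import *
o=st(); print(np.degrees(np.arctan2(o["eef_rot"][1,1],o["eef_rot"][0,1])))
E
```

```text
12.35 [0.5698 0.1614 0.2127] op 73.8 F [ 0.1 -0.1 -0.4] M [-0.   -0.09  0.  ]
[[-0.0129, 0.499, 0.8665], [-0.0184, 0.8663, -0.4992], [-0.9997, -0.0224, -0.002]] [  3.   29.2 -32.9 108.9  21.3  49.1  19. ]
60.05529399457475
```

Call:
drive_tool:
  rotation:
    - [0.018,-0.013,0.01]
    - [0,0,0]
    - [0,0,0]
    - [0,0,0]
    - [0,0,0]
  offset:
    - [11.5,1.5,-5]
    - [0,0,-20]
    - [0,0,-20]
    - [0,0,-10]
    - [0,0,0]
  jaw: [74,74,74,74,74]

```text
clock: 12.85
tool_pos: [0.5851, 0.1571, 0.1512]
eef_rot: [[-0.0, 0.501, 0.866], [-0.001, 0.866, -0.501], [-1.0, -0.001, 0.0]]
force: [-0.6, -0.5, 1.1]
opening: 0.868
```

Call:
drive_tool:
  rotation:
    - [0,0,0]
    - [0,0,0]
    - [0,0,0]
    - [0,0,0]
  offset:
    - [-3.5,6,0]
    - [0,0,-8]
    - [0,0,-8]
    - [0,0,0]
  jaw: [74,74,74,74]

```text
clock: 13.25
tool_pos: [0.5832, 0.1631, 0.1352]
eef_rot: [[0.003, 0.503, 0.864], [-0.0, 0.864, -0.503], [-1.0, 0.001, 0.002]]
force: [-0.4, -0.0, -0.3]
opening: 0.865
```

Call:
drive_tool:
  rotation:
    - [0,0.003,0]
    - [0,0,0]
    - [0,0,0]
    - [0,0,0]
    - [0,0,0]
  offset:
    - [-2,0,-8]
    - [0,0,-10]
    - [0,0,-10]
    - [0,0,-8]
    - [0,0,0]
  jaw: [74,74,74,74,74]

```text
clock: 13.75
tool_pos: [0.5811, 0.1632, 0.0963]
eef_rot: [[-0.0, 0.503, 0.864], [-0.0, 0.864, -0.503], [-1.0, -0.0, 0.0]]
force: [-0.3, -0.2, 0.5]
opening: 0.863
```

Call:
drive_tool:
  rotation:
    - [0,0,0]
  offset:
    - [0,0,0]
  jaw: [74]

```text
clock: 13.85
tool_pos: [0.581, 0.1633, 0.0959]
eef_rot: [[-0.001, 0.503, 0.865], [-0.0, 0.865, -0.503], [-1.0, -0.001, -0.0]]
force: [-0.4, 0.8, 0.2]
opening: 0.866
```

Call:
drive_tool:
  rotation:
    - [0,0,0]
    - [0,0,0]
    - [0,0,0]
    - [0,0,0]
    - [0,0,0]
    - [0,0,0]
  offset:
    - [0,0,-8]
    - [0,0,-9]
    - [0,0,-8]
    - [0,0,-5]
    - [0,0,-2]
    - [0,0,0]
  jaw: [74,74,74,74,74,74]

```text
clock: 14.45
tool_pos: [0.5813, 0.1633, 0.0612]
eef_rot: [[0.0, 0.503, 0.864], [-0.0, 0.864, -0.503], [-1.0, -0.0, 0.0]]
force: [-0.2, 0.7, -0.4]
opening: 0.863
```

```bash
python3 -c "
from h import *
st()"
```

```text
14.45 [0.5813 0.1633 0.0612] op 73.7 F [-0.2  0.7 -0.4] M [-0.02  0.02 -0.01]
[[0.0, 0.5028, 0.8644], [-0.0001, 0.8644, -0.5028], [-1.0, -0.0001, 0.0001]] [ -2.5  40.7 -25.  113.3  30.7  32.6  11.2]
```

Call:
drive_tool:
  rotation:
    - [0,0,0]
    - [0,0,0]
    - [0,0,0]
    - [0,0,0]
  offset:
    - [0,0,0]
    - [0,0,0]
    - [0,0,0]
    - [0,0,0]
  jaw: [52,52,52,52]

```text
clock: 14.85
tool_pos: [0.5824, 0.1649, 0.0622]
eef_rot: [[0.003, 0.502, 0.865], [0.003, 0.865, -0.502], [-1.0, 0.004, 0.001]]
force: [0.3, -0.0, -1.7]
opening: 0.691
```

```bash
python3 -c "
from h import *
st()"
```

```text
14.85 [0.5824 0.1649 0.0622] op 59.0 F [ 0.3 -0.  -1.7] M [ 0.09 -0.05  0.02]
[[0.0031, 0.5022, 0.8647], [0.0029, 0.8647, -0.5022], [-1.0, 0.0041, 0.0012]] [ -2.5  40.6 -25.1 113.2  30.7  32.5  11.2]
```

Call:
drive_tool:
  rotation:
    - [0,0,-0.03]
    - [0,0,-0.05]
    - [0,0,-0.05]
    - [0,0,-0.05]
  offset:
    - [0,0,0]
    - [0,0,0]
    - [0,0,0]
    - [0,0,0]
  jaw: [52,52,52,52]

```text
clock: 15.25
tool_pos: [0.5822, 0.1647, 0.0622]
eef_rot: [[0.004, 0.655, 0.756], [0.002, 0.756, -0.655], [-1.0, 0.004, 0.001]]
force: [0.8, -0.3, -0.6]
opening: 0.687
```

```bash
cat > t.py <<'E'
from h import *
o=arm.get_obs(); R=o["eef_rot"]; print(round(o["clock"],2),"yaw rad",round(np.arctan2(R[1,1],R[0,1]),4),np.round(o["tool_pos"],4),"F",np.round(o["force"],1),"M",np.round(o["moment"],2),"tilt",np.round(R[:2,0],4),"q7eff",np.round(o["joint_efforts"],2)[-3:],"op",round(o["opening"]*85.4,1),"q",np.round(o["q"],1)[-1])
E
python3 t.py
```

```text
15.25 yaw rad 0.8568 [0.5822 0.1647 0.0622] F [ 0.8 -0.3 -0.6] M [ 0.11 -0.03  0.3 ] tilt [0.0037 0.0022] q7eff [-0.11  0.14 -0.01] op 58.7 q 3.1
```

Mz = 0.30 N m is the ring's own drag, so the key already bears on the post. Continuing.

Call:
drive_tool:
  rotation:
    - [0,0,-0.05]
    - [0,0,-0.05]
    - [0,0,-0.05]
    - [0,0,-0.05]
  offset:
    - [0,0,0]
    - [0,0,0]
    - [0,0,0]
    - [0,0,0]
  jaw: [52,52,52,52]

```text
clock: 15.65
tool_pos: [0.582, 0.1644, 0.0622]
eef_rot: [[0.005, 0.796, 0.606], [0.0, 0.606, -0.796], [-1.0, 0.004, 0.003]]
force: [0.3, 0.2, -0.7]
opening: 0.687
```

```bash
python3 t.py
```

```text
15.65 yaw rad 0.6505 [0.582  0.1644 0.0622] F [ 0.3  0.2 -0.7] M [ 0.06 -0.06  0.34] tilt [0.0048 0.0001] q7eff [-0.15  0.15 -0.06] op 58.6 q -5.6
```

Call:
drive_tool:
  rotation:
    - [0,0,-0.03]
    - [0,0,-0.03]
    - [0,0,-0.03]
    - [0,0,0]
    - [0,0,0]
  offset:
    - [0,0,0]
    - [0,0,0]
    - [0,0,0]
    - [0,0,0]
    - [0,0,0]
  jaw: [52,52,52,52,52]

```text
clock: 16.15
tool_pos: [0.5819, 0.1643, 0.0622]
eef_rot: [[0.005, 0.85, 0.527], [-0.001, 0.527, -0.85], [-1.0, 0.004, 0.004]]
force: [-0.4, 0.1, -0.8]
opening: 0.687
```

```bash
python3 t.py
```

```text
16.15 yaw rad 0.555 [0.5819 0.1643 0.0622] F [-0.4  0.1 -0.8] M [ 0.1  -0.07  0.24] tilt [ 0.0052 -0.0011] q7eff [-0.19  0.13 -0.25] op 58.7 q -9.6
```

Call:
drive_tool:
  rotation:
    - [0,0,-0.003]
  offset:
    - [0,0,0]
  jaw: [52]

```text
clock: 16.25
tool_pos: [0.5819, 0.1643, 0.0622]
eef_rot: [[0.005, 0.851, 0.525], [-0.001, 0.525, -0.851], [-1.0, 0.004, 0.004]]
force: [-0.1, 0.2, -0.1]
opening: 0.679
```

```bash
python3 t.py
```

```text
16.25 yaw rad 0.5523 [0.5819 0.1643 0.0622] F [-0.1  0.2 -0.1] M [ 0.13 -0.14  0.31] tilt [ 0.0052 -0.0011] q7eff [-0.24  0.12 -0.29] op 58.0 q -9.7
```

The wrist is stiff and position-accurate, so the approach has to be small steps with a torque reading after each. The next 0.05 rad is safe, since the seat is at least 0.55 rad from the start.

Call:
drive_tool:
  rotation:
    - [0,0,-0.025]
    - [0,0,-0.025]
  offset:
    - [0,0,0]
    - [0,0,0]
  jaw: [52,52]

```text
clock: 16.45
tool_pos: [0.5819, 0.1643, 0.0623]
eef_rot: [[0.005, 0.878, 0.479], [-0.001, 0.479, -0.878], [-1.0, 0.004, 0.003]]
force: [0.3, -0.2, -1.1]
opening: 0.688
```

```bash
python3 t.py; python3 - <<'E'
from h import *
# fin (bright) in scene view before/after
a=cv2.imread("pics/s7.png"); b=arm.camera("scene")[:,:,::-1]; cv2.imwrite("pics/s8.png",b)
x,y=proj("scene",[.628,.045,.152]); print("fin top expected",x,y)
for im in (a,b):
    g=cv2.cvtColor(np.ascontiguousarray(im),6); print(g[int(y)-6:int(y)+14:2,int(x)-24:int(x)+24:2])
E
```

```text
16.45 yaw rad 0.4993 [0.5819 0.1643 0.0623] F [ 0.3 -0.2 -1.1] M [ 0.08 -0.09  0.28] tilt [ 0.005  -0.0012] q7eff [-0.19  0.12 -0.17] op 58.8 q -11.9
fin top expected 292.9713976887793 221.61352689069608
[[136 136 134 137 133 136 136 133 139 139 136 139 135 134 134 135 135 137
  138 136 134 136 136 135]
 [137 136 139 136 136 129 132 136 137 136 136 137 140 137 136 139 138 134
  132 136 136 140 133 133]
 [136 135 136 132 136 137 138 134 137 135 136 143 139 136 137 138 139 138
  138 135 135 136 131 137]
 [136 135 136 135 139 135 136 136 138 141 193 207 204 173 145 134 134 137
  138 135 139 135 136 134]
 [131 138 140 139 139 138 138 136 138 130 131 193 202 204 201 199 177 151
  145 139 136 137 136 133]
 [134 134 135 132 133 134 134 134 135 131 119 116 119 125 178 197 195 195
  105 138 136 142 138 137]
 [137 136 136 131 135 138 138 134 137 129 117 118 119 117 121 117 116  89
  105 139 138 135 136 139]
 [137 137 134 136 137 136 133 135 136 130 119 117 119 120 119 119 115  95
  104 136 134 134 136 140]
 [137 137 134 136 136 135 133 136 138 132 117 119 118 116 120 115 115  97
  105 135 136 
[... 425 characters left out ...]
37 136 138 142 137 136 136 139 140 139 141 128 119 119 117 176 205
  206 204 195 137 139 138]
 [136 140 139 141 142 139 141 141 141 141 140 142 128 117 118 116 117 119
  142 159  93 127 141 139]
 [137 136 137 136 137 137 136 136 143 138 138 139 129 115 118 119 117 116
  114 112  97 133 140 140]
 [140 140 137 139 139 141 140 140 137 139 138 137 136 118 118 115 118 115
  115 112  97 131 139 140]
 [138 139 134 136 140 137 139 134 134 136 138 139 125 116 118 119 120 117
  116 111  98 131 139 145]
 [141 141 138 137 140 139 134 138 139 139 140 140 139 117 117 118 119 117
  117 110  96 129 141 147]
 [140 142 138 137 139 140 140 139 140 140 140 136 137 128 120 117 116 116
  113 110  96 131 133 150]]
```

```bash
python3 - <<'E'
from h import *
P=[]
for n in ("s7","s8"):
    g=cv2.cvtColor(cv2.imread(f"pics/{n}.png"),6)[210:240,265:325]; v,u=np.where((g>165)); k=(v<22); 
    n_,l,s,c=cv2.connectedComponentsWithStats((g>165).astype(np.uint8)); i=1+np.argmax(s[1:,4]); print(s[i],c[i]); P.append(onz("scene",c[i][0]+265,c[i][1]+210,.152))
print(np.round(P,4),"shift mm",np.round((P[1]-P[0])*1e3,1),"play ~",np.linalg.norm(P[1]-P[0])/.125)
E
```

```text
[22 10 17  6 49] [29.81632653 12.87755102]
[28  6 16  8 51] [35.43137255  9.37254902]
[[0.6279 0.0514 0.152 ]
 [0.6113 0.0466 0.152 ]] shift mm [-16.6  -4.8   0. ] play ~ 0.13850237123549944
```

Barrel play taken up is about 0.14 rad (within 0.05–0.25), so the ring has turned about 0.41 rad on its thread. At least about 0.08 rad remains free.

Call:
drive_tool:
  rotation:
    - [0,0,-0.02]
    - [0,0,-0.02]
    - [0,0,-0.02]
  offset:
    - [0,0,0]
    - [0,0,0]
    - [0,0,0]
  jaw: [52,52,52]

```text
clock: 16.8
tool_pos: [0.5818, 0.1642, 0.0622]
eef_rot: [[0.005, 0.907, 0.42], [-0.002, 0.42, -0.907], [-1.0, 0.004, 0.004]]
force: [-0.7, -0.2, 0.2]
opening: 0.688
```

```bash
python3 t.py
```

```text
16.8 yaw rad 0.4339 [0.5818 0.1642 0.0622] F [-0.7 -0.2  0.2] M [ 0.11 -0.2   0.32] tilt [ 0.0048 -0.0018] q7eff [-0.21  0.11 -0.2 ] op 58.8 q -14.6
```

Call:
drive_tool:
  rotation:
    - [0,0,-0.015]
    - [0,0,-0.015]
  offset:
    - [0,0,0]
    - [0,0,0]
  jaw: [52,52]

```text
clock: 17.0
tool_pos: [0.5817, 0.1642, 0.0622]
eef_rot: [[0.005, 0.921, 0.39], [-0.002, 0.39, -0.921], [-1.0, 0.004, 0.004]]
force: [-0.3, 0.0, -0.5]
opening: 0.682
```

```bash
python3 t.py
```

```text
17.0 yaw rad 0.4011 [0.5817 0.1642 0.0622] F [-0.3  0.  -0.5] M [ 0.1  -0.13  0.27] tilt [ 0.0047 -0.0021] q7eff [-0.23  0.11 -0.23] op 58.3 q -15.9
```

Call:
drive_tool:
  rotation:
    - [0,0,-0.015]
    - [0,0,-0.015]
  offset:
    - [0,0,0]
    - [0,0,0]
  jaw: [52,52]

```text
clock: 17.2
tool_pos: [0.5817, 0.1642, 0.0622]
eef_rot: [[0.005, 0.933, 0.36], [-0.002, 0.36, -0.933], [-1.0, 0.003, 0.004]]
force: [-0.2, -0.7, -1.3]
opening: 0.684
```

```bash
python3 t.py
```

```text
17.2 yaw rad 0.3684 [0.5817 0.1642 0.0622] F [-0.2 -0.7 -1.3] M [ 0.08 -0.15  0.35] tilt [ 0.0046 -0.0023] q7eff [-0.23  0.11 -0.23] op 58.5 q -17.3
```

Call:
drive_tool:
  rotation:
    - [0,0,-0.014]
    - [0,0,-0.014]
  offset:
    - [0,0,0]
    - [0,0,0]
  jaw: [52,52]

```text
clock: 17.4
tool_pos: [0.5816, 0.1642, 0.0622]
eef_rot: [[0.004, 0.943, 0.332], [-0.002, 0.332, -0.943], [-1.0, 0.003, 0.004]]
force: [-0.4, -0.7, -0.1]
opening: 0.686
```

```bash
python3 t.py
```

```text
17.4 yaw rad 0.338 [0.5816 0.1642 0.0622] F [-0.4 -0.7 -0.1] M [ 0.12 -0.13  0.33] tilt [ 0.0045 -0.0025] q7eff [-0.23  0.1  -0.23] op 58.6 q -18.5
```

Call:
drive_tool:
  rotation:
    - [0,0,-0.014]
    - [0,0,-0.014]
  offset:
    - [0,0,0]
    - [0,0,0]
  jaw: [52,52]

```text
clock: 17.6
tool_pos: [0.5816, 0.1641, 0.0622]
eef_rot: [[0.004, 0.953, 0.303], [-0.003, 0.303, -0.953], [-1.0, 0.003, 0.004]]
force: [-0.8, -0.4, -0.5]
opening: 0.688
```

```bash
python3 t.py
```

```text
17.6 yaw rad 0.3074 [0.5816 0.1641 0.0622] F [-0.8 -0.4 -0.5] M [ 0.08 -0.17  0.3 ] tilt [ 0.0043 -0.0027] q7eff [-0.24  0.1  -0.23] op 58.7 q -19.7
```

Call:
drive_tool:
  rotation:
    - [0,0,-0.014]
    - [0,0,-0.014]
  offset:
    - [0,0,0]
    - [0,0,0]
  jaw: [52,52]

```text
clock: 17.8
tool_pos: [0.5815, 0.1641, 0.0622]
eef_rot: [[0.004, 0.962, 0.273], [-0.003, 0.273, -0.962], [-1.0, 0.003, 0.004]]
force: [-1.0, 0.1, -0.7]
opening: 0.683
```

```bash
python3 t.py
```

```text
17.8 yaw rad 0.2769 [0.5815 0.1641 0.0622] F [-1.   0.1 -0.7] M [ 0.08 -0.17  0.34] tilt [ 0.0042 -0.0029] q7eff [-0.24  0.1  -0.23] op 58.3 q -21.0
```

Call:
drive_tool:
  rotation:
    - [0,0,-0.015]
    - [0,0,-0.015]
  offset:
    - [0,0,0]
    - [0,0,0]
  jaw: [52,52]

```text
clock: 18.0
tool_pos: [0.5815, 0.1641, 0.0622]
eef_rot: [[0.004, 0.97, 0.242], [-0.003, 0.242, -0.97], [-1.0, 0.003, 0.004]]
force: [-0.8, -0.5, -0.3]
opening: 0.685
```

```bash
python3 t.py
```

```text
18.0 yaw rad 0.2442 [0.5815 0.1641 0.0622] F [-0.8 -0.5 -0.3] M [ 0.06 -0.17  0.36] tilt [ 0.004 -0.003] q7eff [-0.24  0.09 -0.23] op 58.5 q -22.3
```

Call:
drive_tool:
  rotation:
    - [0,0,-0.015]
    - [0,0,-0.015]
  offset:
    - [0,0,0]
    - [0,0,0]
  jaw: [52,52]

```text
clock: 18.2
tool_pos: [0.5815, 0.1641, 0.0622]
eef_rot: [[0.004, 0.977, 0.214], [-0.004, 0.214, -0.977], [-1.0, 0.003, 0.005]]
force: [-0.3, -1.0, -0.8]
opening: 0.69
```

```bash
python3 t.py
```

```text
18.2 yaw rad 0.2159 [0.5815 0.1641 0.0622] F [-0.3 -1.  -0.8] M [-0.04 -0.1   1.03] tilt [ 0.0042 -0.0039] q7eff [-0.95  0.01 -0.99] op 58.9 q -23.5
```

The torque rose to 1.03 N m: the ring is on its seat. Fine step now.

Call:
drive_tool:
  rotation:
    - [0,0,-0.005]
  offset:
    - [0,0,0]
  jaw: [52]

```text
clock: 18.3
tool_pos: [0.5815, 0.164, 0.0622]
eef_rot: [[0.004, 0.977, 0.212], [-0.005, 0.212, -0.977], [-1.0, 0.003, 0.005]]
force: [0.7, -0.9, -0.3]
opening: 0.684
```

```bash
python3 t.py
```

```text
18.3 yaw rad 0.2135 [0.5815 0.164  0.0622] F [ 0.7 -0.9 -0.3] M [-0.06 -0.02  1.07] tilt [ 0.0044 -0.0046] q7eff [-1.01 -0.01 -1.09] op 58.4 q -23.6
```

Call:
drive_tool:
  rotation:
    - [0,0,-0.009]
  offset:
    - [0,0,0]
  jaw: [52]

```text
clock: 18.4
tool_pos: [0.5814, 0.164, 0.0622]
eef_rot: [[0.005, 0.979, 0.206], [-0.005, 0.206, -0.979], [-1.0, 0.003, 0.006]]
force: [-1.1, -0.6, -0.4]
opening: 0.685
```

```bash
python3 t.py
```

```text
18.4 yaw rad 0.2072 [0.5814 0.164  0.0622] F [-1.1 -0.6 -0.4] M [-0.05 -0.04  1.28] tilt [ 0.0046 -0.0052] q7eff [-1.2  -0.03 -1.26] op 58.5 q -23.9
```

Call:
drive_tool:
  rotation:
    - [0,0,-0.007]
    - [0,0,-0.003]
  offset:
    - [0,0,0]
    - [0,0,0]
  jaw: [52,52]

```text
clock: 18.6
tool_pos: [0.5815, 0.164, 0.0622]
eef_rot: [[0.005, 0.98, 0.2], [-0.006, 0.2, -0.98], [-1.0, 0.003, 0.007]]
force: [0.5, -1.0, 0.8]
opening: 0.685
```

```bash
python3 t.py
```

```text
18.6 yaw rad 0.2018 [0.5815 0.164  0.0622] F [ 0.5 -1.   0.8] M [-0.11 -0.12  1.46] tilt [ 0.0048 -0.0064] q7eff [-1.36 -0.05 -1.46] op 58.5 q -24.2
```

1.46 N m, the target. Brief hold, then open and lift straight up.

Call:
drive_tool:
  rotation:
    - [0,0,-0.002]
    - [0,0,0]
    - [0,0,0]
    - [0,0,0]
    - [0,0,0]
    - [0,0,0]
  offset:
    - [0,0,0]
    - [0,0,0]
    - [0,0,0]
    - [0,0,0]
    - [0,0,0]
    - [0,0,0]
  jaw: [52,52,66,76,76,76]

```text
clock: 19.2
tool_pos: [0.582, 0.1641, 0.0624]
eef_rot: [[0.004, 0.984, 0.18], [-0.003, 0.18, -0.984], [-1.0, 0.003, 0.004]]
force: [-0.1, 0.4, -0.7]
opening: 0.894
```

```bash
python3 t.py
```

```text
19.2 yaw rad 0.1812 [0.582  0.1641 0.0624] F [-0.1  0.4 -0.7] M [-0.01  0.04 -0.02] tilt [ 0.0039 -0.0034] q7eff [ 0.01 -0.    0.  ] op 76.3 q -24.8
```

Call:
drive_tool:
  rotation:
    - [0,0,0]
    - [0,0,0]
    - [0,0,0]
    - [0,0,0]
    - [0,0,0]
    - [0,0,0]
    - [0,0,0]
    - [0,0,0]
  offset:
    - [0,0,6]
    - [0,0,12]
    - [0,0,15]
    - [0,0,20]
    - [0,0,30]
    - [0,0,40]
    - [0,0,20]
    - [0,0,0]
  jaw: [76,76,76,76,76,76,76,76]

```text
clock: 20.0
tool_pos: [0.582, 0.1644, 0.2188]
eef_rot: [[0.008, 0.984, 0.176], [-0.001, 0.176, -0.984], [-1.0, 0.008, 0.002]]
force: [0.2, -0.2, 0.2]
opening: 0.89
```

```bash
python3 t.py; python3 - <<'E'
from h import *
b=arm.camera("scene")[:,:,::-1]; cv2.imwrite("pics/s9.png",b)
g0=cv2.cvtColor(cv2.imread("pics/s7.png"),6).astype(int);g=cv2.cvtColor(np.ascontiguousarray(b),6)
n_,l,s,c=cv2.connectedComponentsWithStats((g[205:240,265:335]>165).astype(np.uint8)); i=1+np.argmax(s[1:,4])
p=onz("scene",c[i][0]+265,c[i][1]+205,.152);print("fin",s[i],np.round(p,4),"shift from s7",np.round((p-[.6279,.0514,.152])*1e3,1))
# eye in wrist and scene: bright key component
n_,l,s,c=cv2.connectedComponentsWithStats((g[215:300,290:420]>160).astype(np.uint8))
for i in range(1,n_):
    if s[i,4]>15: print("bright",s[i],c[i])
# any bystander change: diff with first scene picture
d=cv2.absdiff(cv2.imread("pics/scene0.png"),b); m=(d.max(2)>40).astype(np.uint8); n_,l,s,c=cv2.connectedComponentsWithStats(cv2.morphologyEx(m,2,np.ones((3,3),np.uint8)))
print(s[1:][s[1:,4]>60])
E
```

```text
20.0 yaw rad 0.1769 [0.582  0.1644 0.2188] F [ 0.2 -0.2  0.2] M [ 0.04 -0.    0.02] tilt [ 0.0084 -0.0009] q7eff [-0.01  0.17  0.03] op 76.0 q -20.2
fin [28 11 16  8 49] [0.6112 0.0473 0.152 ] shift from s7 [-16.7  -4.1  -0. ]
bright [ 3  1 16  8 52] [10.51923077  4.48076923]
bright [ 20  23  56  29 276] [44.41304348 36.5326087 ]
[[ 231    0   42   87 1954]
 [ 323    0   56  104 3683]
 [ 474    0   30   65  837]
 [ 383   17   11   24  178]
 [ 428   22   31   59  975]
 [ 507   70   13   58  306]
 [ 320  104   66  106 4124]
 [ 245  168  226   90 4251]
 [ 257  218   14   12   66]
 [ 519  218    8   16  103]
 [ 462  236   60  112 4479]
 [ 311  239   38   24  256]
 [ 361  331   99  115 6232]
 [ 460  331   21   15  178]
 [ 440  344   21   14  172]
 [ 481  348   20   11  132]
 [ 464  360   17   13  137]]
```

```bash
python3 -c "
from cell import arm
print(arm.close_job())"
```

```text
the job is handed in; nothing more can be done
None
```

I fitted the holding key over the tang with its arm beside the stop post. I then tightened the lock ring clockwise in one stroke, to a measured 1.46 N m (limit 2), and handed the job in at about 20 s.

- **Key seating:** the last wrist view showed the tang through the slot. The eye and arm measured at the same height, so the key was level and down before I turned the ring.
- **Ring:** drag was about 0.3 N m until the torque rose sharply at the seat, after about 0.69 rad of turning on the thread. I stepped it up to 1.46 N m, then opened the fingers.
- **Barrel:** the scene camera puts its turn at about 0.14 rad (limit 0.32). The key's fin was in the same place before and after release.
- **Gripper:** it ended clear above the ring, with no force on it.

**What disagreed or was not checked:**
- The shoulder height came out between 0.094 and 0.100 m in different views. Contact gave 0.100 m, and I used that.
- The camera and arm positions for the eye differed by 2–4 mm.
- I did not look at the eye itself after tightening, having used all 12 picture views. It should be within the slot's clearance of the tang.
- I did not confirm the bystanders object by object. The before/after picture differences were in places where the arm and its shadow had moved, and the arm felt no unexpected contact.

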